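# Zero the length stop of the tube-cutting jig, set it by clicks and lock it

## Task

Set the length stop of the tube-cutting jig on the bench: turn its black dial anticlockwise, click by click, until it rests lightly against its end stop (do not force the stop, it is a thin spring finger), then turn it clockwise exactly five clicks from there. Then swing the red lock lever fully over, away from where it leans, to lock the setting, and leave the other things on the bench as they are.

Things in the scene. Friction and masses are not known exactly. Their poses are not given: they have to be found in the camera images.
- jig: tube-cutting jig, fixed: aluminium plate 90 x 255 x 10 mm (y -50 to 205) carrying, along its own +y, the grey dial housing (84 x 84 mm, top at z = 52), the dark clamp block with red lock lever (70 x 50 mm, y = 105, top at z = 35 mm) and a brass tube in a steel trough (y 158 to 205, up to z = 38). Origin on the bench under the dial's axis, z up. Its place and yaw differ each time
- dial_grip (a point): point on the dial's vertical axis at gripping height, 78 mm over the bench, fixed to the jig. The dial: round black fluted knob without a mark, 41 mm across, z = 56 to 92 mm, 4 mm clear of the housing. 15 clicks a turn (24 degrees each): leaving a click takes about 0.2 Nm, then it snaps into the next and stays there when let go. It starts 2 to 4 clicks clockwise of its end stop
- dial_stop (a point): centre of the housing's top, 52 mm up. The end stop inside is a spring finger, met 1 degree anticlockwise of the last click (count zero): 0.07 Nm more a degree, on top of the click's 0.2 Nm. Its lug is 30 mm from the axis: resting lightly = 3 to 12 N there (0.3 to 0.55 Nm on the dial); over 20 N (0.75 Nm) bends it. Let go, the dial springs back to count zero. 9 clicks in all
- stop_plate (a point): centre of the far face of the brass stop plate at the end of the stop bar, which faces the tube. It moves along the jig's +y by 0.5 mm for each clockwise click, so too little to count clicks by its measured place; about 150 mm from the jig's origin along y, 29 mm up
- lock (a joint): lock lever: 0 = unlocked, leaning 0.5 rad towards the jig's -x; 1.0 = fully locked, leaning 0.5 rad towards +x. Friction 0.06 Nm; stays where it is left. Starts between 0 and 0.15. It pivots about the jig's y direction at x = 0, y = 105, z = 32 mm of the jig; its ball is 55 mm from the pivot
- lock_tip (a point): centre of the red ball (26 mm across) on the lock lever, about 80 mm above the bench
- flux_jar: bystander: jar with green lid, 50 mm across, 57 mm high; origin under its centre
- copper_tongs: bystander: copper tongs lying flat, 219 mm long; origin under the centre
- glass_dish: bystander: shallow glass dish, 72 mm across, 14 mm high; origin under its centre
- gantry: fixed aluminium light frame. Its light bar hangs across the bench at x = 0.59 to 0.63, y = -0.67 to 0.30, 0.67 m above the bench: keep a high forearm clear of it (draw the hand in before swinging across). Its left leg (20 mm square) rises at x = 0.66, y = -0.02 from a 20 mm high foot bar along x (x = 0.46 to 0.76). Origin on the bench at x = 0.595, y = -0.188

How it is judged:
On the way, in this order (a step that is already met when the one before it is completed fails the run):
1. the dial is turned anticlockwise until it rests against its end stop (3 N or more at the stop's lug) (contact force between stop_leaf and stop_lug above 3 N), for 0.05 s.
2. the dial stands five clicks clockwise of the end stop (stop plate 2.5 mm out, within 0.18 mm), let go, the lever not yet thrown (y of stop_plate in the frame of jig between 0.15132 and 0.15168 m and value of joint lock below 0.5 rad and contact force between anything else and dial_c0 below 0.1 N), for 0.2 s.
At the end, for the whole second after the job is handed in: the dial rests five clicks clockwise of its end stop (stop plate 2.5 mm out from count zero, within 0.18 mm) and the lock lever is over to at least 0.9 of its 1.0 rad (y of stop_plate in the frame of jig between 0.15132 and 0.15168 m and value of joint lock above 0.9 rad); the robot touches nothing.
It fails at once if the end stop is pushed with more than 20 N (contact force between stop_leaf and stop_lug above 20 N).
It fails at once if a bystander is moved by more than 20 mm (distance of any of flux_jar, copper_tongs, glass_dish from where it was at the start of the episode above 0.02 m).
It also fails if it takes over 72 s, if anything falls off the work surface, if the arm or the gripper's body presses on something with over 40 N, if the wrist force passes 120 N, or if a joint passes its speed limit or range.

## Robot

A 6-joint arm with a two-finger parallel gripper is mounted at the origin on a cart in front of the work surface, level with it; the furniture and walls round the work are solid. World frame = base frame: x ahead of the robot, y to its left, z up, the work surface at z = 0. Lengths are in m, angles in rad, forces in N, time in s.
With the tool pointing down it reaches from about 0.3 to 0.875 m from the base axis. Payload 6.4 kg.
Tool frame: the origin (TCP) lies at the very end of the fingers, on their centre line; the grasp point (between the pads) lies grip_point_offset behind it (grip_point_offset is the distance from the TCP to the grasp point, in m); y points along the fingers, x is the direction in which the jaws open and shut, and the axes are right-handed (so a half turn about y gives the same grasp; the last joint's range is limited). The gripper opens to 85 mm and grips with 20 to 120 N. Pads are 22 mm wide; open, the fingers measure 114 mm over their backs; the gripper's body (76 mm by 85 mm) begins 54 mm behind the grasp point. The pads swing forward as they close: fully open they stand 13 mm farther back than shut.
Start: joints at [1.075, 0.181, 1.607, -0, 1.354, -0.206], TCP at [0.164, 0.551, 0.231] pointing down, gripper open.
Joint ranges: [-2.99, 2.99], [-0.89, 2.07], [0.3, 2.58], [-1.14, 4.28], [0, 2.63], [-3.12, 3.12]. Speed limits (rad/s): [2.57, 2.57, 3.01, 3.14, 3.14, 3.14].

## Interface

Orientations are given as a unit quaternion [w, x, y, z].
In Python, from bench import get_obs, camera, camera_model, hand_in, grip_point_offset gives the robot as it stands.
- The arm moves only by the shell command python3 -m jog 'ROWS'. ROWS is JSON, a list of rows, each a list of 7 numbers: the shift along the tool's x, y, z in mm, then the turn, a rotation vector about the tool's x, y, z in degrees, then the gripper's target within -1 to 1 (shut at 1, half-way at 0, fully open at -1). In form: [[x, y, z, ax, ay, az, grip], ...]. A call has 1 to 8 rows; each row shifts and turns the commanded pose from where the row before left it, along the tool's axes as they then stand; what a row does not reach is not made up. A row lasts 1/12 s, in which the tool goes at most 41.7 mm and 7.16 degrees, less where a joint would pass 70% of its speed; a pose out of reach is approached as far as the arm can. A call is refused whole if a number of a shift passes 41.7 or a number of a turn 7.16, either way. A call with a gripper value outside its range is refused whole. The fingers move at their own pace and stop on an object; the grip force is fixed at half the most. Time passes only in rows, so rows that do not move let the fingers close. It gives the time, the measured TCP pose, the force and the opening at its end, in the units of the state.
- get_obs(): the state, without advancing time (a new reading comes with each control period).
- camera(name): name is "scene" or "top" or "wrist"; returns the picture (384x512x3 uint8, blue, green, red); there is no depth.
- camera_model(name): a dict with "K" (3x3 intrinsics, pixels), "distortion" ([k1, k2, p1, p2, k3] as OpenCV has them; the pictures are not rectified), "pose" (4x4, takes a point from camera to world coordinates). Camera axes: x right, y down, z forward; pixel columns grow to the right and rows downward; lengths in m; the calibration is good to about 2 mm. A picture is of the moment at which its call begins: read the wrist's pose just before it. camera_model takes no time and is no camera call; for the wrist camera it gives the pose at the moment of the call.
- hand_in(): hands the job in, once; it reports no verdict.
The state is a dict: "time_s": time; "q": joint angles; "dq": joint speeds; "joint_efforts": joint torques, N m; "eef_pos": TCP position; "eef_rot": TCP orientation; "wrist_force": force on the tool from outside, world axes, zero at the start; "torque": the same for the moment, N m; "opening": opening from 0.0 (shut) to 1.0 (fully open).
Only numpy, scipy, OpenCV 4.12 (cv2) and the standard library are available. Lean on these libraries where they do the work, as an engineer would, in place of code of your own. Each camera call takes 0.05 s, during which the arm holds its last target.

## Working session

There is one attempt and no reset: what is moved stays moved. The work goes in short steps, Python scripts to look and compute and a shell command to move; the robot and the scene stay as the last step left them, time stands still between calls to the robot, and variables do not carry over. Pictures are saved under pics/ and viewed, and the job is handed in when it is done.

```bash
ls; mkdir -p pics; python3 - <<'E'
from bench import *
import cv2,numpy as np
o=get_obs();print({k:np.round(v,4).tolist() for k,v in o.items()});print(grip_point_offset)
for n in ("scene","top"):
    m=camera_model(n);print(n,np.round(m["K"],1).tolist(),m["distortion"],np.round(m["pose"],3).tolist())
    im=camera(n);cv2.imwrite(f"pics/{n}0.png",im)
E
```

```text
pics
{'time_s': 0.0, 'q': [1.0747, 0.1815, 1.608, -0.0, 1.3538, -0.2063], 'dq': [0.0021, -0.0002, 0.001, 0.0002, -0.0014, -0.0006], 'joint_efforts': [0.0005, -44.4884, -35.1333, -0.0003, 0.0091, 0.0], 'eef_pos': [0.164, 0.5505, 0.2304], 'eef_rot': [-0.5667, 0.5672, 0.422, -0.4231], 'wrist_force': [-0.0843, -0.3116, -0.5439], 'torque': [0.0316, -0.002, -0.0317], 'opening': 1.0033}
0.0187
scene [[417.5, 0.0, 260.4], [0.0, 417.5, 190.5], [0.0, 0.0, 1.0]] [-0.0872111  0.         0.         0.         0.       ] [[0.746, -0.448, 0.493, 0.15], [-0.666, -0.499, 0.554, -0.4], [-0.003, -0.742, -0.671, 0.659], [0.0, 0.0, 0.0, 1.0]]
top [[393.2, 0.0, 260.5], [0.0, 393.2, 188.5], [0.0, 0.0, 1.0]] [-0.10649938  0.          0.          0.          0.        ] [[0.003, -0.999, 0.045, 0.536], [-1.0, -0.003, -0.013, 0.069], [0.014, -0.045, -0.999, 0.969], [0.0, 0.0, 0.0, 1.0]]
```

View pics/scene0.png

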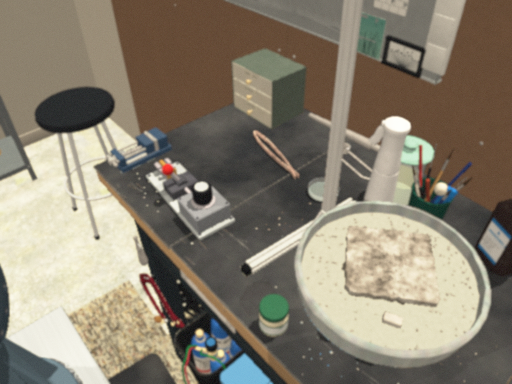

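View pics/top0.png

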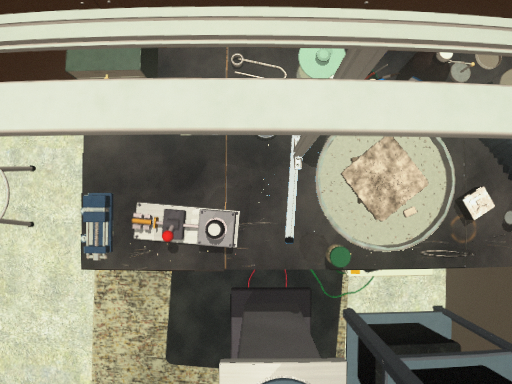

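```bash
python3 - <<'E'
import cv2
im=cv2.imread("pics/top0.png")
c=im[120:270,190:340];cv2.imwrite("pics/topc.png",cv2.resize(c,(750,600)[:1]*0 or (600,600),interpolation=cv2.INTER_CUBIC))
E
```

```text
(no output)
```

The dial (about 215,229) and red ball (168,236) show in the top view. The jig's +y points to image left, which is world +y.

```bash
python3 - <<'E'
import cv2
im=cv2.imread("pics/top0.png")
cv2.imwrite("pics/topc.png",cv2.resize(im[190:260,125:250],None,fx=6.4,fy=6.4,interpolation=cv2.INTER_CUBIC))
im=cv2.imread("pics/scene0.png")
cv2.imwrite("pics/scc.png",cv2.resize(im[150:245,135:245],None,fx=6,fy=6,interpolation=cv2.INTER_CUBIC))
E
```

```text
(no output)
```

View pics/topc.png

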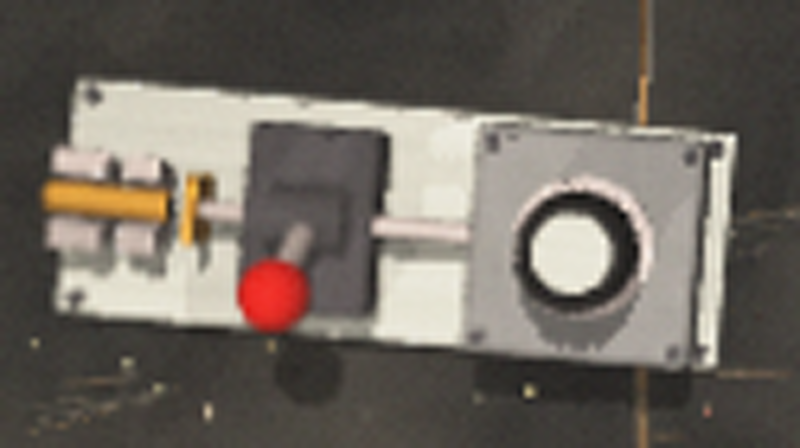

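View pics/scc.png

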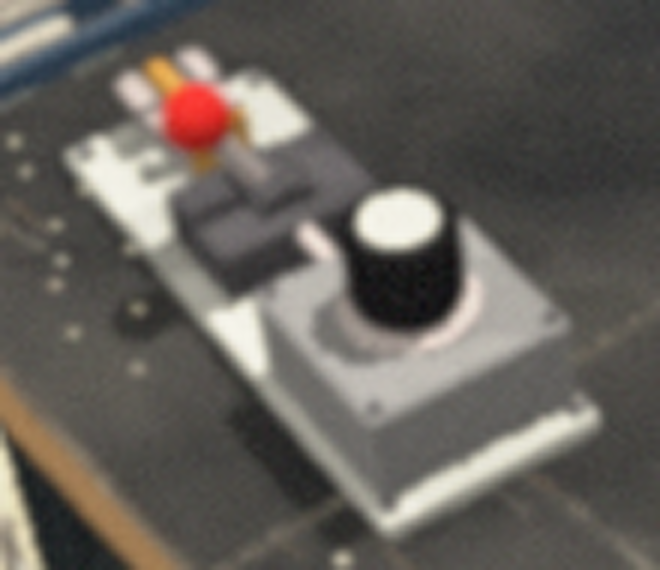

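```bash
cat > h.py <<'E'
import numpy as np,cv2
from bench import *
def proj(n,P,m=None):
    m=m or camera_model(n);T=np.linalg.inv(m["pose"]);r,_=cv2.Rodrigues(T[:3,:3])
    return cv2.projectPoints(np.array(P,float).reshape(-1,3),r,T[:3,3],np.array(m["K"]),np.array(m["distortion"]))[0][:,0]
def jig(p,P):
    P=np.array(P,float).reshape(-1,3);c,s=np.cos(p[2]),np.sin(p[2])
    return P@np.array([[c,-s,0],[s,c,0],[0,0,1]]).T+[p[0],p[1],0]
E
python3 - <<'E'
from h import *
from scipy.optimize import least_squares
f=lambda u,v,s,x,y:(x-.5+(u+.5)/s,y-.5+(v+.5)/s)
t=[((45,205,10),(78,78)),((-45,205,10),(55,312)),((-45,-50,10),(714,368)),((45,-50,10),(738,133)),((42,42,52),(482,120)),((-42,42,52),(466,350)),((-42,-42,52),(690,368)),((42,-42,52),(708,137)),((0,0,92),(572,254))]
s=[((0,0,92),(398,219)),((42,-42,52),(570,322)),((-42,-42,52),(378,422)),((-42,42,52),(262,300)),((45,-50,10),(600,415)),((-45,-50,10),(388,528)),((-45,205,10),(68,158)),((45,205,10),(262,70))]
D={"top":([np.array(a)/1e3 for a,_ in t],np.array([f(*b,6.4,125,190) for _,b in t])),"scene":([np.array(a)/1e3 for a,_ in s],np.array([f(*b,6,135,150) for _,b in s]))}
for ks in (["top"],["scene"],["top","scene"]):
    res=lambda p:np.concatenate([(proj(k,jig(p,D[k][0]))-D[k][1]).ravel() for k in ks])
    r=least_squares(res,[.45,.18,0.05],loss="soft_l1");print(ks,r.x,np.round(res(r.x).reshape(-1,2),1).tolist())
p=r.x;np.save("jig.npy",p)
m=camera_model("top")
# ball fit vs lock angle
for L in (0,.1,.2):
    a=L-.5;P=jig(p,[[.055*np.sin(a),.105,.032+.055*np.cos(a)]]);print(L,P,proj("top",P),proj("scene",P))
print(f(273,296,6.4,125,190),f(197,117,6,135,150))
for n in("top","scene"):
  for nm in("flux_jar",): pass
E
```

```text
['top'] [ 0.48490241  0.16013634 -0.0766821 ] [[-0.4, -0.1], [0.0, -0.1], [0.6, -0.0], [-0.1, -0.2], [-0.3, 0.1], [-0.8, 0.1], [0.2, 0.3], [0.3, 0.3], [0.3, -0.4]]
['scene'] [ 0.48454895  0.15774364 -0.07904734] [[0.7, 0.5], [1.5, 0.0], [-1.0, 0.9], [-1.9, -1.5], [0.7, 0.0], [0.2, 0.2], [-0.4, -1.1], [-0.3, -0.4]]
['top', 'scene'] [ 0.48485219  0.15937719 -0.07793368] [[-0.1, -0.2], [0.3, -0.2], [0.9, 0.0], [0.2, -0.2], [0.1, 0.1], [-0.4, 0.1], [0.5, 0.3], [0.6, 0.4], [0.7, -0.4], [0.4, -0.0], [1.1, -0.5], [-1.3, 0.4], [-2.2, -1.9], [0.3, -0.5], [-0.1, -0.3], [-0.7, -1.4], [-0.7, -0.7]]
0 [[0.46673858 0.26611139 0.08026704]] [[168.04319221 236.32288227]] [[166.76084043 169.80062015]]
0.1 [[0.47167395 0.26572598 0.08265835]] [[167.99510128 234.21375207]] [[168.59788948 168.08801123]]
0.2 [[0.47682267 0.26532391 0.08454351]] [[168.0049536  231.98383823]] [[170.55294606 166.51931121]]
(167.234375, 235.828125) (167.41666666666666, 169.08333333333334)
```

```bash
cat >> h.py <<'E'
from scipy.spatial.transform import Rotation as Ro
def tool():
    o=get_obs();w=o["eef_rot"];return o,Ro.from_quat([w[1],w[2],w[3],w[0]])
def show(): 
    o,R=tool();print("t",round(o["time_s"],2),"pos",np.round(o["eef_pos"],4),"q",np.round(o["q"],3),"F",np.round(o["wrist_force"],2),"M",np.round(o["torque"],3),"op",round(o["opening"],3));print(np.round(R.as_matrix(),4).tolist())
    return o,R
def delta(tgt):
    o,R=tool();return R.inv().apply(np.array(tgt)-o["eef_pos"])*1e3
E
python3 - <<'E'
from h import *
show();p=np.load("jig.npy")
print(delta([p[0],p[1],.2]))
m=camera_model("wrist");o,R=tool()
print(m["K"],R.inv().as_matrix()@m["pose"][:3,:3],R.inv().apply(m["pose"][:3,3]-o["eef_pos"]))
E
```

```text
t 0.1 pos [0.1641 0.5506 0.2305] q [ 1.075  0.181  1.608  0.     1.354 -0.206] F [-0.65 -0.29  0.65] M [ 0.033 -0.031  0.004] op 1.0
[[0.2858, -0.0008, -0.9583], [0.9583, -0.0014, 0.2858], [-0.0015, -1.0, 0.0003]]
[-283.17650163   30.767637   -419.21094151]
[[316.06406503   0.         249.0865324 ]
 [  0.         316.06406503 192.21413796]
 [  0.           0.           1.        ]] [[ 9.99999929e-01  1.42517751e-04 -3.48445853e-04]
 [ 3.73408150e-04 -2.57785484e-01  9.66202103e-01]
 [ 4.78766679e-05 -9.66202165e-01 -2.57785519e-01]] [ 0.00023435 -0.14285794  0.06514064]
```

```bash
python3 -m jog '[[-22,2,-32,0,0,0,-1],[-22,2,-32,0,0,0,-1],[-22,2,-32,0,0,0,-1],[-22,2,-32,0,0,0,-1],[-22,2,-32,0,0,0,-1],[-22,2,-32,0,0,0,-1],[-22,2,-32,0,0,0,-1],[-22,2,-32,0,0,0,-1]]'
python3 -m jog '[[-21,2,-32,0,0,0,-1],[-21,2,-32,0,0,0,-1],[-21,2,-32,0,0,0,-1],[-21,2,-32,0,0,0,-1],[-22,2,-34,0,0,0,-1],[0,0,0,0,7,0,-1],[0,0,0,0,7,0,-1],[0,0,0,0,7,0,-1]]'
python3 -m jog '[[0,0,0,0,7,0,-1],[0,0,0,0,7,0,-1],[0,0,0,0,7,0,-1],[0,0,0,0,0,0,-1],[0,0,0,0,0,0,-1]]'
python3 - <<'E'
from h import *
show();p=np.load("jig.npy");print(delta([p[0],p[1],.2]))
m=camera_model("wrist");im=camera("wrist")
for P in [(0,0,.092)]+[(a,b,.052) for a in(-.042,.042) for b in (-.042,.042)]:
    q=proj("wrist",jig(p,P),m)[0];print(P,q);cv2.drawMarker(im,tuple(int(round(x)) for x in q),(255,0,255),0,8)
cv2.imwrite("pics/w1.png",im)
E
```

```text
time_s: 0.77
eef_pos: [0.3599, 0.3075, 0.215]
eef_rot: [0.567, -0.567, -0.423, 0.423]
wrist_force: [1.3, 0.6, -0.5]
opening: 1.003
time_s: 1.43
eef_pos: [0.4844, 0.1603, 0.2046]
eef_rot: [0.636, -0.636, -0.309, 0.31]
wrist_force: [-0.5, 0.8, -0.6]
opening: 0.995
time_s: 1.85
eef_pos: [0.484, 0.1613, 0.205]
eef_rot: [0.68, -0.68, -0.192, 0.193]
wrist_force: [-0.0, -0.2, -0.2]
opening: 0.997
t 1.85 pos [0.484  0.1613 0.205 ] q [ 0.089  0.062  1.794 -0.     1.286 -0.463] F [-0.05 -0.16 -0.21] M [ 0.019  0.039 -0.01 ] op 0.997
[[0.8517, -0.0006, -0.5241], [0.5241, -0.0001, 0.8517], [-0.0006, -1.0, 0.0003]]
[-0.32356374  4.98177515 -2.09709369]
(0, 0, 0.092) [248.69218706 191.13462596]
(-0.042, -0.042, 0.052) [188.08358361 189.80823021]
(-0.042, 0.042, 0.052) [238.65130827 117.66123788]
(0.042, -0.042, 0.052) [257.95263621 237.38374601]
(0.042, 0.042, 0.052) [310.47201827 171.07747079]
```

View pics/w1.png

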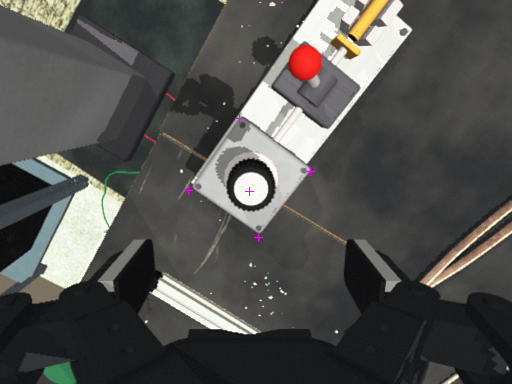

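```bash
python3 - <<'E'
from h import *
m=camera_model("wrist");im=camera("wrist");cv2.imwrite("pics/w2.png",im)
cv2.imwrite("pics/w2c.png",cv2.resize(im[100:250,170:330],None,fx=4,fy=4,interpolation=cv2.INTER_CUBIC))
E
```

```text
(no output)
```

View pics/w2c.png

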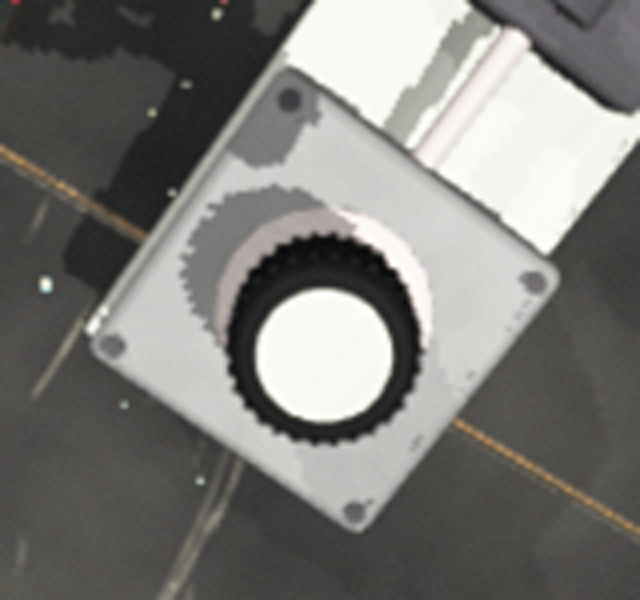

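```bash
python3 - <<'E'
from h import *
from scipy.optimize import least_squares
P=np.array([(-42,42,52),(42,42,52),(42,-42,52),(-42,-42,52),(0,0,92)])/1e3
u=np.array([(285,65),(562,272),(360,534),(88,342),(324,355)])/4+[170,100]-.37
m=camera_model("wrist")
r=least_squares(lambda p:(proj("wrist",jig(p,P),m)-u).ravel(),np.load("jig.npy"));print(r.x,np.round(r.fun,1))
p0=np.load("jig.npy");p=(p0+r.x)/2;np.save("jig2.npy",p);print(delta([*p[:2],.058]),delta([*r.x[:2],.058]))
E
```

```text
[ 0.48481309  0.16290133 -0.08071239] [-0.3 -1.7  2.3  0.4 -0.1  1.4 -2.   1.4  0.1 -0.8]
[  0.54902483 147.09620561  -0.58846444] [  1.45539057 147.09616869   0.92275141]
```

```bash
python3 -m jog '[[0.5,37,0,0,0,0,-1],[0.5,37,0,0,0,0,-1],[0,37,0,0,0,0,-1],[0,20,0,0,0,0,-1],[0,16,0,0,0,0,-1],[0,0,0,0,0,0,-1],[0,0,0,0,0,0,-1]]'
python3 - <<'E'
from h import *
show();im=camera("wrist");cv2.imwrite("pics/w3.png",im);im=camera("scene");cv2.imwrite("pics/s3.png",cv2.resize(im[120:280,110:290],None,fx=4,fy=3.75/3.75*3.7))
E
```

```text
time_s: 2.53
eef_pos: [0.4845, 0.1618, 0.0577]
eef_rot: [0.681, -0.68, -0.191, 0.193]
wrist_force: [-0.4, 0.5, 1.1]
opening: 1.001
t 2.53 pos [0.4845 0.1618 0.0577] q [ 0.09   0.275  1.889 -0.     0.98  -0.46 ] F [-0.37  0.45  1.06] M [ 0.002 -0.047  0.06 ] op 1.001
[[0.8528, -0.0022, -0.5223], [0.5223, -0.0002, 0.8528], [-0.0019, -1.0, 0.001]]
```

View pics/w3.png

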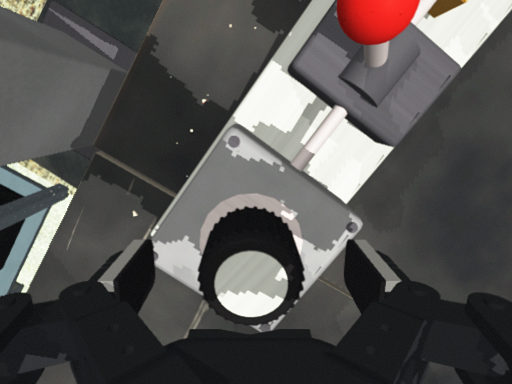

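View pics/s3.png

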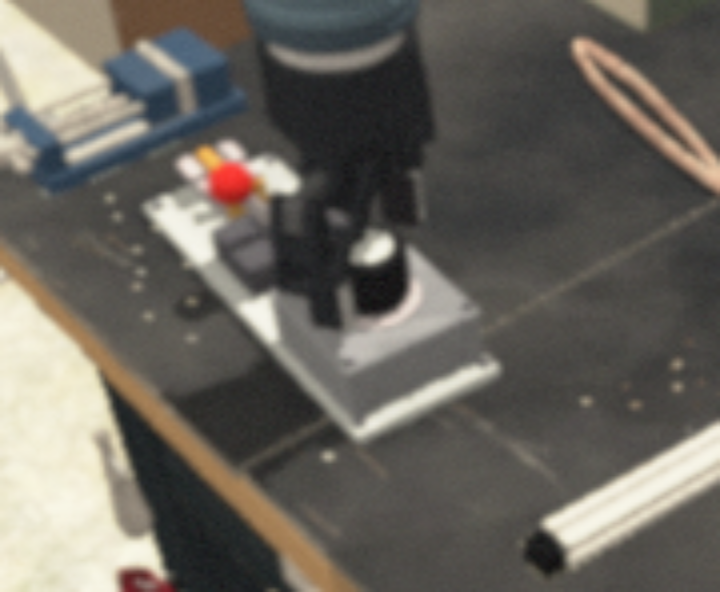

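The dial's cap is at (251,284), midway between the fingers at about 150 and 350. I'll close on it.

```bash
python3 - <<'E'
from h import *
m=camera_model("wrist")
for f in("jig.npy","jig2.npy"): print(proj("wrist",jig(np.load(f),(0,0,.092)),m))
E
python3 -m jog '[[0,0,0,0,0,0,0],[0,0,0,0,0,0,0.3],[0,0,0,0,0,0,1],[0,0,0,0,0,0,1],[0,0,0,0,0,0,1],[0,0,0,0,0,0,1]]'; python3 -c "
from h import *
show()"
python3 -m jog '[[0,0,0,0,0,0,1],[0,0,0,0,0,0,1]]'; python3 -c "
from h import *
show()"
```

```text
[[242.38158019 284.27704022]]
[[244.67218658 280.81867718]]
time_s: 3.13
eef_pos: [0.4853, 0.1618, 0.0594]
eef_rot: [-0.681, 0.681, 0.192, -0.191]
wrist_force: [-3.4, -1.4, 7.9]
opening: 0.461
t 3.13 pos [0.4853 0.1618 0.0594] q [ 9.000e-02  2.720e-01  1.889e+00 -1.000e-03  9.810e-01 -4.580e-01] F [-3.4  -1.36  7.9 ] M [-0.24   0.614  0.036] op 0.461
[[0.8534, 0.0003, -0.5213], [0.5213, -0.0004, 0.8534], [0.0001, -1.0, -0.0005]]
time_s: 3.3
eef_pos: [0.4853, 0.1618, 0.0594]
eef_rot: [-0.681, 0.681, 0.192, -0.191]
wrist_force: [-3.3, -0.7, 9.6]
opening: 0.461
t 3.3 pos [0.4853 0.1618 0.0594] q [ 9.000e-02  2.720e-01  1.889e+00 -1.000e-03  9.810e-01 -4.580e-01] F [-3.32 -0.7   9.61] M [-0.285  0.661  0.004] op 0.461
[[0.8534, 0.0003, -0.5213], [0.5213, -0.0004, 0.8534], [0.0001, -1.0, -0.0005]]
```

```bash
cat > m.py <<'E'
from h import *
o,R=tool();X=R.as_matrix()[:,0];print("yaw %.2f Mz %.3f"%(np.degrees(np.arctan2(X[1],X[0])),o["torque"][2]),"F",np.round(o["wrist_force"],1),"q6 %.3f t %.2f op %.3f"%(o["q"][5],o["time_s"],o["opening"]))
E
python3 m.py
for i in 1; do python3 -m jog '[[0,0,0,0,-2.5,0,1],[0,0,0,0,-2.5,0,1],[0,0,0,0,0,0,1]]' >/dev/null; python3 m.py; done
```

```text
yaw 31.42 Mz 0.004 F [-3.3 -0.7  9.6] q6 -0.458 t 3.30 op 0.461
yaw 36.54 Mz -0.094 F [-3.5 -1.1  8.6] q6 -0.548 t 3.55 op 0.460
```

```bash
python3 -m jog '[[0,0,0,0,-3,0,1],[0,0,0,0,0,0,1]]' >/dev/null; python3 m.py
```

```text
yaw 39.55 Mz -0.069 F [-3.3 -2.   7.6] q6 -0.601 t 3.72 op 0.464
```

```bash
python3 -m jog '[[0,0,0,0,-3,0,1]]' >/dev/null; python3 m.py
python3 -m jog '[[0,0,0,0,-3,0,1]]' >/dev/null; python3 m.py
python3 -m jog '[[0,0,0,0,-3,0,1]]' >/dev/null; python3 m.py
python3 -m jog '[[0,0,0,0,-3,0,1]]' >/dev/null; python3 m.py
python3 -m jog '[[0,0,0,0,-3,0,1]]' >/dev/null; python3 m.py
python3 -m jog '[[0,0,0,0,-1,0,1],[0,0,0,0,0,0,1]]' >/dev/null; python3 m.py
```

```text
yaw 42.41 Mz -0.007 F [-3.7 -1.6  8.7] q6 -0.650 t 3.80 op 0.465
yaw 45.55 Mz -0.010 F [-2.8 -1.   7.8] q6 -0.705 t 3.88 op 0.462
yaw 48.56 Mz 0.077 F [-3.4 -0.8  7.9] q6 -0.758 t 3.97 op 0.463
yaw 51.57 Mz 0.085 F [-2.8 -0.6  7.7] q6 -0.810 t 4.05 op 0.462
yaw 54.56 Mz -0.000 F [-3.4 -1.5  8.1] q6 -0.862 t 4.13 op 0.464
yaw 55.48 Mz -0.023 F [-2.3 -1.6  8.2] q6 -0.878 t 4.30 op 0.460
```

```bash
python3 -m jog '[[0,0,0,0,-5,0,1],[0,0,0,0,-1,0,1]]' >/dev/null; python3 m.py
python3 -m jog '[[0,0,0,0,-6,0,1]]' >/dev/null; python3 m.py
python3 -m jog '[[0,0,0,0,-6,0,1]]' >/dev/null; python3 m.py
python3 -m jog '[[0,0,0,0,-6,0,1],[0,0,0,0,0,0,1]]' >/dev/null; python3 m.py
python3 -m jog '[[0,0,0,0,-3,0,1],[0,0,0,0,0,0,1]]' >/dev/null; python3 m.py

```

```text
yaw 61.64 Mz -0.072 F [-2.8 -1.   7.2] q6 -0.986 t 4.47 op 0.461
yaw 67.45 Mz -0.067 F [-3.1 -0.7  7.3] q6 -1.087 t 4.55 op 0.461
yaw 73.68 Mz 0.102 F [-2.7 -0.1  7.7] q6 -1.196 t 4.63 op 0.464
yaw 79.73 Mz 0.022 F [-3.3 -0.1  6.8] q6 -1.302 t 4.80 op 0.460
yaw 82.54 Mz -0.123 F [-3.3 -0.1  7.5] q6 -1.351 t 4.97 op 0.460
```

```bash
python3 -m jog '[[0,0,0,0,-2,0,1],[0,0,0,0,0,0,1]]' >/dev/null; python3 m.py

```

```text
yaw 84.49 Mz -0.053 F [-3.1 -0.5  7.7] q6 -1.385 t 5.13 op 0.459
```

```bash
for i in 1 2 3; do python3 -m jog '[[0,0,0,0,0,0,1]]' >/dev/null; python3 m.py; done

```

```text
yaw 84.41 Mz -0.065 F [-2.4  0.1  7.8] q6 -1.383 t 5.22 op 0.466
yaw 84.40 Mz -0.105 F [-3.4 -0.5  7.5] q6 -1.383 t 5.30 op 0.466
yaw 84.40 Mz -0.058 F [-2.7  0.9  7.5] q6 -1.383 t 5.38 op 0.463
```

```bash
python3 m.py; python3 -m jog '[[0,0,0,0,-6,0,1]]' >/dev/null; python3 m.py
python3 -m jog '[[0,0,0,0,-6,0,1]]' >/dev/null; python3 m.py
python3 -m jog '[[0,0,0,0,-4,0,1]]' >/dev/null; python3 m.py
python3 -m jog '[[0,0,0,0,-3,0,1],[0,0,0,0,0,0,1]]' >/dev/null; python3 m.py
python3 -m jog '[[0,0,0,0,-3,0,1],[0,0,0,0,0,0,1]]' >/dev/null; python3 m.py
python3 -m jog '[[0,0,0,0,0,0,1]]' >/dev/null; python3 m.py

```

```text
yaw 84.40 Mz -0.058 F [-2.7  0.9  7.5] q6 -1.383 t 5.38 op 0.463
yaw 90.37 Mz -0.012 F [-3.   0.8  7.1] q6 -1.488 t 5.47 op 0.465
yaw 96.67 Mz 0.079 F [-3.   0.4  7.6] q6 -1.598 t 5.55 op 0.464
yaw 100.72 Mz -0.064 F [-3.3  0.9  7.7] q6 -1.668 t 5.63 op 0.457
yaw 103.57 Mz 0.005 F [-3.   0.8  6.6] q6 -1.718 t 5.80 op 0.461
yaw 106.54 Mz -0.165 F [-1.7  0.1  7. ] q6 -1.770 t 5.97 op 0.463
yaw 106.41 Mz -0.133 F [-2.3  0.9  7.3] q6 -1.767 t 6.05 op 0.462
```

```bash
python3 -m jog '[[0,0,0,0,-1.5,0,1],[0,0,0,0,0,0,1]]' >/dev/null; python3 m.py
python3 -m jog '[[0,0,0,0,0,0,1]]' >/dev/null; python3 m.py
python3 -m jog '[[0,0,0,0,0,0,1]]' >/dev/null; python3 m.py

```

```text
yaw 107.96 Mz -0.079 F [-2.5  0.7  6.8] q6 -1.795 t 6.22 op 0.461
yaw 107.90 Mz -0.136 F [-2.8 -0.5  7.9] q6 -1.794 t 6.30 op 0.463
yaw 107.89 Mz -0.137 F [-2.8  0.1  7.2] q6 -1.793 t 6.38 op 0.459
```

```bash
python3 -m jog '[[0,0,0,0,-1.5,0,1],[0,0,0,0,0,0,1]]' >/dev/null; python3 m.py
python3 -m jog '[[0,0,0,0,0,0,1]]' >/dev/null; python3 m.py
python3 -m jog '[[0,0,0,0,0,0,1]]' >/dev/null; python3 m.py

```

```text
yaw 109.47 Mz -0.075 F [-3.8  0.8  7.3] q6 -1.821 t 6.55 op 0.463
yaw 109.40 Mz -0.072 F [-3.5  0.5  8.7] q6 -1.820 t 6.63 op 0.462
yaw 109.39 Mz -0.086 F [-2.7 -0.   7.7] q6 -1.820 t 6.72 op 0.459
```

No stop at the third click, because the torque falls off past its peak. On to the fourth.

```bash
python3 -m jog '[[0,0,0,0,-6,0,1]]' >/dev/null; python3 m.py
python3 -m jog '[[0,0,0,0,-6,0,1]]' >/dev/null; python3 m.py
python3 -m jog '[[0,0,0,0,-3,0,1]]' >/dev/null; python3 m.py
python3 -m jog '[[0,0,0,0,-3,0,1],[0,0,0,0,0,0,1]]' >/dev/null; python3 m.py
python3 -m jog '[[0,0,0,0,-2,0,1],[0,0,0,0,0,0,1]]' >/dev/null; python3 m.py
python3 -m jog '[[0,0,0,0,0,0,1]]' >/dev/null; python3 m.py

```

```text
yaw 115.37 Mz -0.010 F [-2.5  1.2  7.7] q6 -1.924 t 6.80 op 0.462
yaw 121.67 Mz 0.084 F [-3.   0.2  7.9] q6 -2.034 t 6.88 op 0.463
yaw 124.72 Mz 0.037 F [-3.3  1.2  7.9] q6 -2.087 t 6.97 op 0.463
yaw 127.57 Mz -0.016 F [-4.5  0.6  8.1] q6 -2.137 t 7.13 op 0.460
yaw 129.48 Mz -0.215 F [-3.1  1.8  8.6] q6 -2.170 t 7.30 op 0.460
yaw 129.39 Mz -0.192 F [-4.4  1.3  8.6] q6 -2.169 t 7.38 op 0.462
```

```bash
python3 -m jog '[[0,0,0,0,-1,0,1],[0,0,0,0,0,0,1]]' >/dev/null; python3 m.py
python3 -m jog '[[0,0,0,0,0,0,1]]' >/dev/null; python3 m.py

```

```text
yaw 130.42 Mz -0.273 F [-2.8  1.2  6.7] q6 -2.187 t 7.55 op 0.462
yaw 130.37 Mz -0.303 F [-3.   1.3  7.7] q6 -2.186 t 7.63 op 0.463
```

```bash
python3 -m jog '[[0,0,0,0,-1,0,1],[0,0,0,0,0,0,1]]' >/dev/null; python3 m.py
python3 -m jog '[[0,0,0,0,0,0,1]]' >/dev/null; python3 m.py

```

```text
yaw 131.41 Mz -0.375 F [-3.3  1.   8.9] q6 -2.204 t 7.80 op 0.461
yaw 131.36 Mz -0.362 F [-2.9  2.3  7.6] q6 -2.203 t 7.88 op 0.467
```

```bash
python3 -m jog '[[0,0,0,0,4,0,1],[0,0,0,0,6,0,1],[0,0,0,0,6,0,1]]' >/dev/null; python3 m.py
python3 -m jog '[[0,0,0,0,6,0,1]]' >/dev/null; python3 m.py
python3 -m jog '[[0,0,0,0,6,0,1],[0,0,0,0,0,0,1]]' >/dev/null; python3 m.py
for i in 1 2 3; do :; done
python3 -m jog '[[0,0,0,0,6,0,1]]' >/dev/null; python3 m.py
python3 -m jog '[[0,0,0,0,6,0,1],[0,0,0,0,6,0,1]]' >/dev/null; python3 m.py
python3 -m jog '[[0,0,0,0,6,0,1],[0,0,0,0,0,0,1]]' >/dev/null; python3 m.py

```

```text
yaw 115.14 Mz 0.066 F [-3.1  0.3  7.8] q6 -1.920 t 8.13 op 0.458
yaw 109.11 Mz -0.035 F [-3.6  1.1  7.2] q6 -1.815 t 8.22 op 0.465
yaw 103.09 Mz -0.026 F [-2.9  0.9  8.3] q6 -1.709 t 8.38 op 0.464
yaw 97.42 Mz 0.194 F [-2.7 -0.2  8. ] q6 -1.611 t 8.47 op 0.461
yaw 85.12 Mz -0.061 F [-2.9 -1.1  7.1] q6 -1.396 t 8.63 op 0.461
yaw 79.09 Mz -0.012 F [-2.4  0.   7.7] q6 -1.291 t 8.80 op 0.460
```

```bash
python3 -m jog '[[0,0,0,0,6,0,1]]' >/dev/null; python3 m.py
python3 -m jog '[[0,0,0,0,6,0,1],[0,0,0,0,6,0,1]]' >/dev/null; python3 m.py
python3 -m jog '[[0,0,0,0,6,0,1],[0,0,0,0,0,0,1]]' >/dev/null; python3 m.py
echo; python3 -m jog '[[0,0,0,0,6,0,1]]' >/dev/null; python3 m.py
python3 -m jog '[[0,0,0,0,6,0,1],[0,0,0,0,6,0,1]]' >/dev/null; python3 m.py
python3 -m jog '[[0,0,0,0,6,0,1],[0,0,0,0,0,0,1]]' >/dev/null; python3 m.py
echo; python3 -m jog '[[0,0,0,0,6,0,1]]' >/dev/null; python3 m.py
python3 -m jog '[[0,0,0,0,6,0,1],[0,0,0,0,6,0,1]]' >/dev/null; python3 m.py
python3 -m jog '[[0,0,0,0,6,0,1],[0,0,0,0,0,0,1],[0,0,0,0,0,0,1]]' >/dev/null; python3 m.py
```

```text
yaw 73.42 Mz 0.184 F [-3.8 -0.6  8.5] q6 -1.192 t 8.88 op 0.462
yaw 61.12 Mz -0.071 F [-2.8 -1.5  8.1] q6 -0.977 t 9.05 op 0.462
yaw 55.09 Mz -0.038 F [-3.9 -0.6  7.7] q6 -0.872 t 9.22 op 0.464

yaw 49.42 Mz 0.142 F [-3.3 -1.4  9.4] q6 -0.773 t 9.30 op 0.461
yaw 37.13 Mz -0.089 F [-3.  -1.7  9.2] q6 -0.558 t 9.47 op 0.461
yaw 31.10 Mz -0.017 F [-4.  -2.1  8.2] q6 -0.453 t 9.63 op 0.460

yaw 25.43 Mz 0.092 F [-3.4 -2.1  9.1] q6 -0.354 t 9.72 op 0.462
yaw 13.12 Mz -0.124 F [-3.8 -1.8  9.9] q6 -0.139 t 9.88 op 0.460
yaw 7.39 Mz 0.027 F [-4.1 -1.5 10.1] q6 -0.039 t 10.13 op 0.460
```

```bash
python3 -m jog '[[0,0,0,0,0,0,0.1],[0,0,0,0,0,0,-0.3],[0,0,0,0,0,0,-1],[0,0,0,0,0,0,-1],[0,0,0,0,0,0,-1],[0,0,0,0,0,0,-1],[0,0,0,0,0,0,-1]]'; python3 m.py
python3 -m jog '[[0,-35,0,0,0,0,-1],[0,-35,0,0,0,0,-1],[0,-35,0,0,0,0,-1],[0,-25,0,0,0,0,-1],[0,0,0,0,0,0,-1]]';  python3 - <<'E'
from h import *
show();im=camera("wrist");cv2.imwrite("pics/w4.png",im)
p=np.load("jig2.npy");print(p)
E
```

```text
time_s: 10.72
eef_pos: [0.4851, 0.1619, 0.0582]
eef_rot: [0.706, -0.706, -0.046, 0.046]
wrist_force: [0.3, -0.9, -0.2]
opening: 1.002
yaw 7.40 Mz -0.009 F [ 0.3 -0.9 -0.2] q6 -0.039 t 10.72 op 1.002
time_s: 11.13
eef_pos: [0.4888, 0.1623, 0.1946]
eef_rot: [0.706, -0.706, -0.049, 0.042]
wrist_force: [0.0, 1.5, 0.9]
opening: 0.995
t 11.13 pos [0.4888 0.1623 0.1946] q [ 0.09   0.076  1.801 -0.     1.253 -0.039] F [0.   1.52 0.89] M [ 0.04  -0.124 -0.021] op 0.995
[[0.9916, 0.0106, -0.1289], [0.1289, 0.0009, 0.9917], [0.0106, -0.9999, -0.0004]]
[ 0.48483264  0.16113926 -0.07932303]
```

View pics/w4.png

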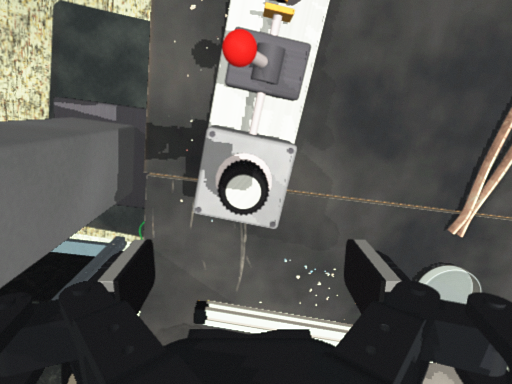

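The picture shows the red ball at (240,47) leaning to the jig's -x, and the dial free at (243,188). Next I'll shut the fingers and go to the lever's -x side.

```bash
python3 -m jog '[[0,0,0,0,6,0,1],[0,0,0,0,6,0,1],[0,0,0,0,0,0,1],[0,0,0,0,0,0,1],[0,0,0,0,0,0,1]]' ; python3 - <<'E'
from h import *
show();p=np.load("jig2.npy");print(delta(jig(p,(-.070,.105,.15))[0]),delta(jig(p,(-.070,.105,.070))[0]))
E
```

```text
time_s: 11.6
eef_pos: [0.4846, 0.1618, 0.1873]
eef_rot: [-0.707, 0.707, -0.028, 0.027]
wrist_force: [-0.6, 0.1, -0.1]
opening: 0.3
t 11.6 pos [0.4846 0.1618 0.1873] q [0.09  0.084 1.809 0.    1.251 0.167] F [-0.6   0.15 -0.11] M [ 0.021 -0.005  0.002] op 0.3
[[0.997, -0.0017, 0.0774], [-0.0774, -0.0001, 0.997], [-0.0017, -1.0, -0.0003]]
[-69.46847736  37.38161516 104.48922039] [-69.33408729 117.38149946 104.51043811]
```

```bash
python3 -m jog '[[-23,0,30,0,0,0,1],[-23,0,30,0,0,0,1],[-23,0,30,0,0,0,1],[0,10,14.5,0,0,0,1],[0,30,0,0,0,0,1],[0,0,0,0,0,0,1],[0,0,0,0,0,0,1]]'; python3 - <<'E'
from h import *
show();p=np.load("jig2.npy");print(delta(jig(p,(-.070,.105,.070))[0])); im=camera("wrist");cv2.imwrite("pics/w5.png",im);im=camera("scene");cv2.imwrite("pics/s5.png",cv2.resize(im[90:250,100:260],None,fx=3.7,fy=3.7))
E
```

```text
time_s: 12.18
eef_pos: [0.4231, 0.2711, 0.1467]
eef_rot: [-0.706, 0.707, -0.029, 0.026]
wrist_force: [0.1, -0.9, -0.1]
opening: 0.002
t 12.18 pos [0.4231 0.2711 0.1467] q [ 0.333  0.119  1.861 -0.     1.167  0.412] F [ 0.06 -0.95 -0.08] M [-0.07  -0.007  0.021] op 0.002
[[0.9969, -0.0046, 0.0783], [-0.0783, -0.0017, 0.9969], [-0.0044, -1.0, -0.0021]]
[ 0.63725982 76.72873755  0.4489873 ]
```

View pics/w5.png

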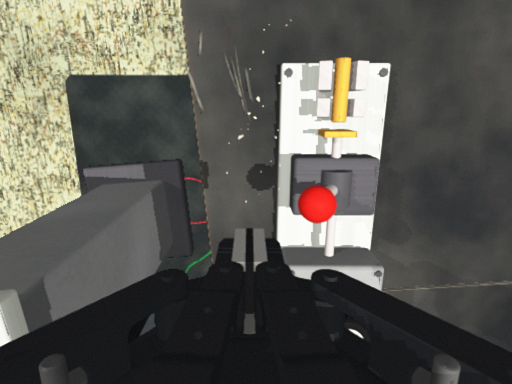

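View pics/s5.png

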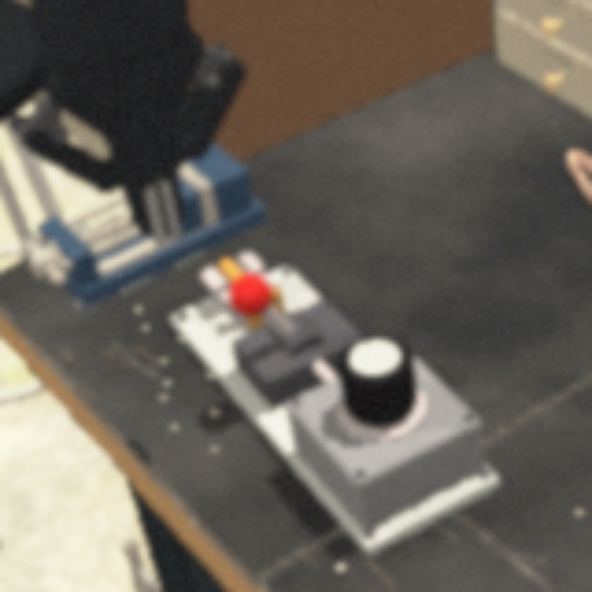

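```bash
python3 -m jog '[[0,26,0,0,0,0,1],[0,26,0,0,0,0,1],[0,24,0,0,0,0,1],[0,0,0,0,0,0,1],[5,0,0,0,0,0,1],[5,0,0,0,0,0,1]]'; python3 - <<'E'
from h import *
m=camera_model("wrist");im=camera("wrist");cv2.imwrite("pics/w6.png",im);p=np.load("jig2.npy")
for L in (0,.1):
    a=L-.5;P=jig(p,[[.055*np.sin(a),.105,.032+.055*np.cos(a)]]);print(L,P,proj("wrist",P,m))
E
```

```text
time_s: 12.78
eef_pos: [0.4366, 0.2709, 0.0743]
eef_rot: [0.707, -0.706, 0.028, -0.029]
wrist_force: [0.9, 0.2, -0.1]
opening: -0.0
0 [[0.46686734 0.26789852 0.08026704]] [[313.50198624 252.21321916]]
0.1 [[0.47180217 0.26750626 0.08265835]] [[325.18849626 254.47072777]]
```

View pics/w6.png

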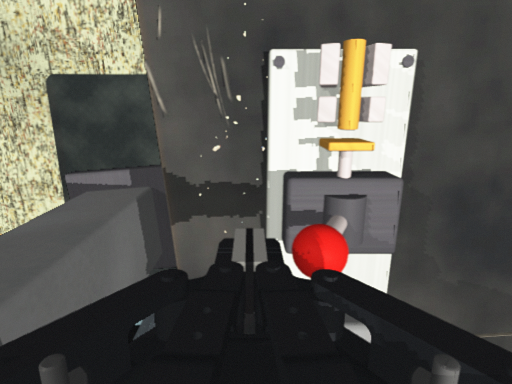

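```bash
python3 -m jog '[[8,0,0,0,0,0,1],[8,0,0,0,0,0,1],[8,0,0,0,0,0,1],[8,0,0,0,0,0,1],[8,0,0,0,0,0,1],[5,0,0,0,0,0,1],[0,0,0,0,0,0,1]]'; python3 - <<'E'
from h import *
show();im=camera("wrist");cv2.imwrite("pics/w7.png",im);p=np.load("jig2.npy");m=camera_model("wrist")
print(jig([0,0,-p[2]],tool()[0]["eef_pos"]-[p[0],p[1],0]))
for L in (.4,.6,.8,1):
    a=L-.5;P=jig(p,[[.055*np.sin(a),.105,.032+.055*np.cos(a)]]);print(L,P,proj("wrist",P,m))
E
```

```text
time_s: 13.42
eef_pos: [0.4813, 0.267, 0.0725]
eef_rot: [0.707, -0.706, 0.028, -0.029]
wrist_force: [-0.4, -0.5, -0.0]
opening: -0.001
t 13.42 pos [0.4813 0.267  0.0725] q [ 0.291  0.324  1.786 -0.     1.03   0.372] F [-0.41 -0.46 -0.03] M [ 0.052 -0.023  0.024] op -0.001
[[0.9967, 0.0015, 0.081], [-0.081, 0.0002, 0.9967], [0.0015, -1.0, 0.0003]]
[[-0.01279073  0.10515589  0.07224709]]
0.4 [[0.48767926 0.26624419 0.08672523]] [[265.38341707 259.77851404]]
0.6 [[0.4986264  0.265374   0.08672523]] [[290.02442259 259.7503522 ]]
0.8 [[0.50935533 0.26452116 0.08454351]] [[313.22616137 257.48796694]]
1 [[0.51943832 0.26371967 0.08026704]] [[333.18161945 253.26486049]]
```

View pics/w7.png

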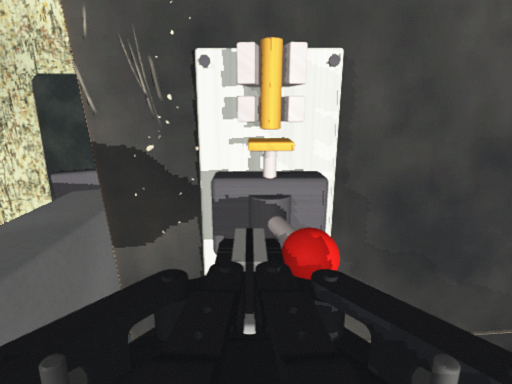

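The ball is at (311,255), a lock value of about 0.78. I'll push on in small steps and watch the force.

```bash
python3 -m jog '[[5,0,0,0,0,0,1],[4,0,0,0,0,0,1],[0,0,0,0,0,0,1]]'
python3 -m jog '[[1.5,0,0,0,0,0,1],[0,0,0,0,0,0,1]]'
```

```text
time_s: 13.72
eef_pos: [0.489, 0.2663, 0.0722]
eef_rot: [-0.707, 0.707, -0.028, 0.028]
wrist_force: [-0.9, 0.1, -0.6]
opening: -0.004
time_s: 13.88
eef_pos: [0.49, 0.2663, 0.0722]
eef_rot: [-0.707, 0.707, -0.028, 0.028]
wrist_force: [-0.1, -0.5, -0.4]
opening: 0.001
```

```bash
python3 -m jog '[[1.5,0,0,0,0,0,1],[0,0,0,0,0,0,1]]'
python3 -m jog '[[1.5,0,0,0,0,0,1],[0,0,0,0,0,0,1]]'
python3 - <<'E'
from h import *
im=camera("wrist");cv2.imwrite("pics/w8.png",im);p=np.load("jig2.npy");m=camera_model("wrist")
for L in (.8,.9,1):
    a=L-.5;P=jig(p,[[.055*np.sin(a),.105,.032+.055*np.cos(a)]]);print(L,proj("wrist",P,m))
E
```

```text
time_s: 14.05
eef_pos: [0.4916, 0.2662, 0.0723]
eef_rot: [-0.707, 0.707, -0.028, 0.028]
wrist_force: [-1.7, -0.2, 0.1]
opening: -0.001
time_s: 14.22
eef_pos: [0.4932, 0.2661, 0.0723]
eef_rot: [0.707, -0.707, 0.028, -0.028]
wrist_force: [-1.8, 0.8, -0.9]
opening: 0.006
0.8 [[285.01778608 257.72009712]]
0.9 [[295.83633374 255.83014803]]
1 [[305.73910109 253.50202386]]
```

View pics/w8.png

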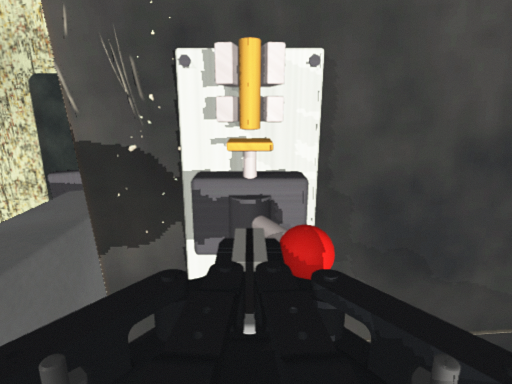

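```bash
python3 -m jog '[[1,0,0,0,0,0,1],[0,0,0,0,0,0,1]]'
python3 -m jog '[[1,0,0,0,0,0,1],[0,0,0,0,0,0,1]]'
```

```text
time_s: 14.43
eef_pos: [0.4939, 0.266, 0.0722]
eef_rot: [-0.707, 0.707, -0.029, 0.028]
wrist_force: [-1.0, -0.4, -0.0]
opening: -0.006
time_s: 14.6
eef_pos: [0.4942, 0.266, 0.0721]
eef_rot: [-0.706, 0.707, -0.029, 0.028]
wrist_force: [-4.7, 0.0, 1.7]
opening: -0.001
```

The force rose to 4.7 N and the arm stopped advancing, so the lever is at its end stop. I'll back off, lift and check.

```bash
python3 -m jog '[[-10,0,0,0,0,0,1],[-20,0,0,0,0,0,1],[-20,0,0,0,0,0,1],[0,-35,0,0,0,0,1],[0,-35,0,0,0,0,1],[0,-35,0,0,0,0,1],[-20,0,-20,0,0,0,1],[0,0,0,0,0,0,1]]'
python3 - <<'E'
from h import *
m=camera_model("wrist");im=camera("wrist");p=np.load("jig2.npy")
for L in (.9,1):
    a=L-.5;P=jig(p,[[.055*np.sin(a),.105,.032+.055*np.cos(a)]]);print(L,proj("wrist",P,m),proj("top",P),proj("scene",P))
cv2.imwrite("pics/w9.png",im)
a=camera("scene")[120:250,120:270];b=camera("top")[190:260,125:250]
cv2.imwrite("pics/t9.png",cv2.resize(b,None,fx=6.4,fy=6.4,interpolation=2));cv2.imwrite("pics/s9.png",cv2.resize(a,None,fx=4,fy=4,interpolation=2));show()
E
```

```text
time_s: 15.27
eef_pos: [0.4228, 0.2508, 0.1796]
eef_rot: [0.707, -0.706, 0.027, -0.03]
wrist_force: [-0.9, 1.0, -0.1]
opening: 0.003
0.9 [[366.07653458 167.9236557 ]] [[168.86729512 215.21477279]] [[185.17625764 160.36059234]]
1 [[371.34619611 167.34861316]] [[169.29107358 213.00995172]] [[187.2217553  160.37121038]]
t 15.42 pos [0.4239 0.2517 0.1777] q [ 0.295  0.052  1.864 -0.     1.224  0.375] F [-0.45 -0.43 -0.39] M [-0.026  0.001  0.006] op 0.002
[[0.9967, 0.0019, 0.0806], [-0.0806, 0.0005, 0.9967], [0.0019, -1.0, 0.0007]]
```

View pics/w9.png

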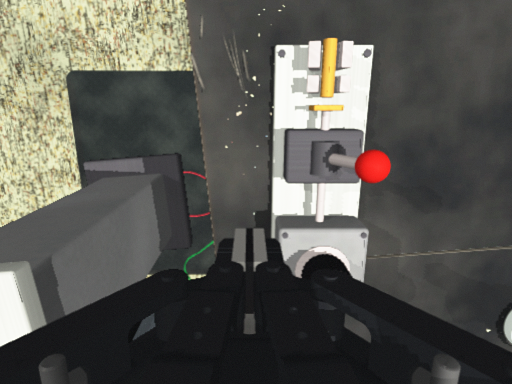

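View pics/t9.png

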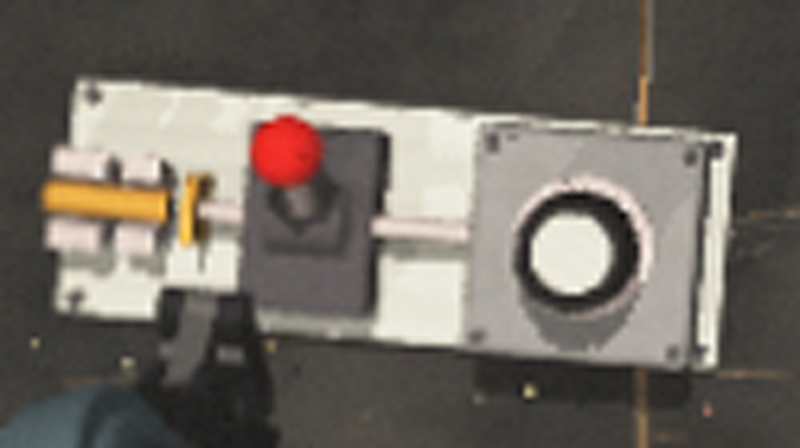

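View pics/s9.png

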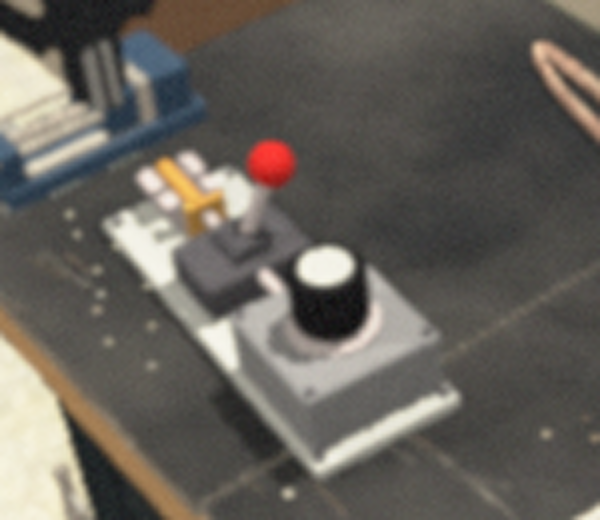

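```bash
python3 -c "
from bench import *
print(hand_in())"
```

```text
the job is handed in; nothing more can be done
None
```

The length stop is set five clicks clockwise of the end stop and the lever is locked. I handed the job in at about 15.5 s; `hand_in` gives no verdict.

- **End stop:** The dial stood four clicks from its stop. I turned it anticlockwise in small steps until it met the finger. The torque rose about 0.07 Nm per degree to 0.37 Nm, 4° past count zero, which I estimate as about 7 N at the lug. I held it there briefly.
- **Setting:** I then turned it clockwise five clicks, to a hand yaw of 7.4° against count zero at 127.4°. The torque was near zero at the end, so the dial was resting in a click, and I let go. I judged the count from the hand angle and the click torques only. The stop plate moves too little for the cameras to confirm it.
- **Lock lever:** I pushed it across until the force rose to about 5 N at its end. The ball is within a couple of pixels of where fully locked should put it in the wrist and top views (read by eye).
- **Clearance:** The arm was lifted clear of the jig, with force readings at noise level. My moves stayed clear of the jar, tongs and dish, but I did not measure them again at the end.

**Disagreements:**
- The clicks read about 0.1 to 0.19 Nm on the wrist rather than the stated 0.2 Nm.
- The wrist camera placed the jig about 3.5 mm from where the two fixed cameras did. I used the midpoint, and the grip forces stayed small.

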